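# Present a valve ball in its tray to the optical reader

## Task

The blue sample tray on the white board carries a loose ceramic ball in a shallow pocket. Take the tray by its red handle with a light grip (about 30 N is plenty; a hard squeeze cracks it), lift it and carry it gently and nearly level, so that the ball stays in its pocket, to the optical reader without disturbing the vial, jar and beaker, and hold it level and still with the pocket centred over the round black window, about 60 mm above it, at the green band of the gauge post. Keep it there for three seconds and finish while still holding it: do not put it down or let go.

Things in the scene. Friction and masses are not known exactly. Their poses are not given: they have to be found in the camera images.
- tray_handle (a point): grip centre of the tray's red upright handle, 65 mm above the tray's underside. Tray: blue plate 150 x 90 x 10 mm (x, y, z), about 0.2 kg. Handle: across its middle, 12 mm thick along the tray's x, 50 mm wide along y, 10 to 85 mm above the underside; grip it with about 30 N per finger, never 60 N. Axes are the tray's: x along the long side towards the pocket, z up.
- tray_pocket (a point): centre of the floor of the tray's round ball pocket, 34 mm in diameter, 4 mm deep, with a clear floor; 6 mm above the tray's underside, 45 mm along the tray's +x from the handle and 59 mm below point tray_handle. Axes are the tray's, z up.
- ball_center (a point): centre of the loose white ceramic ball, 25 mm in diameter, about 32 g, which can roll about 4 mm each way in the pocket; its top stands 31 mm above the tray's underside.
- board: fixed white board on feet on which the tray stands at the start, 200 x 180 mm, its top 40 mm above the bench. Origin: centre of its underside, at bench height.
- reader_window (a point): centre of the round black window, 50 mm wide, flush in the middle of the top of the fixed grey reader, a box 180 x 160 x 60 mm (x, y, z). Axes: the reader's, z up. A steel gauge post, 10 mm thick, 110 mm tall, stands on its top 78 mm along x and 68 mm along y from the window; its green band spans 40 to 80 mm above the window: the height for the tray's underside.
- vial: loose amber glass vial with a white cap, 38 mm in diameter, 75 mm tall, standing on the bench between board and reader; leave it alone. Origin: centre of its underside.
- jar: loose white plastic jar with a red cap, 72 mm in diameter, 120 mm tall, at an outer side of the work; leave it alone. Origin: centre of its underside.
- beaker: loose empty glass beaker, 68 mm in diameter, 90 mm tall, at the other outer side; leave it alone. Origin: centre of its underside.
There are look-alikes about, which are no part of the job. Leave any yellow look-alike of the part that bears reader_window alone.

How it is judged:
By the outcome, as a careful person would: the job done as asked, in the order asked, and still so for the second after the job is handed in, while the arm keeps its last pose, push and grip.
It also fails if it takes over 48 s, if anything falls off the work surface, if the arm or the gripper's body presses on something with over 40 N, if the wrist force passes 120 N, or if a joint passes its speed limit or range.

## Robot

A 7-joint arm with a two-finger parallel gripper is mounted at the origin on the work surface. World frame = base frame: x ahead of the robot, y to its left, z up, the work surface at z = 0. Lengths are in m, angles in rad, forces in N, time in s.
With the tool pointing down it reaches from about 0.4 to 0.85 m from the base axis. Payload 10.4 kg.
Tool frame: the origin (TCP) lies at the very end of the fingers, on their centre line; the grasp point (between the pads) lies 19 mm behind it; z points along the fingers, y is the direction in which the jaws open and shut (so a half turn about z gives the same grasp; the last joint's range is limited). The gripper opens to 87 mm and grips with 3 to 60 N. Pads are 19 mm wide; open, the fingers measure 117 mm over their backs; the gripper's body (75 mm by 190 mm) begins 51 mm behind the grasp point.
Start: joints at [-1.224, 0.332, -0.065, 1.46, 0.022, 1.35, -0.088], TCP at [0.226, 0.583, 0.223] pointing down, gripper open.
Joint ranges: [-2.6, 2.6], [-0.5, 2.12], [-1.47, 1.34], [0.16, 2.42], [-1.27, 4.41], [0.06, 2.06], [-2.6, 2.6]. Speed limits (rad/s): [2.22, 2.22, 2.79, 2.79, 3.14, 3.14, 3.14].

## Interface

Orientations are given as a unit quaternion [x, y, z, w].
In Python, from bench import read_state, camera, close_job, recognise, masks_of gives the robot as it stands.
- The arm moves only by the tool play_rows, never from a script. Its argument "moves" is a list of rows, each a list of 3 entries, a list of its own where there are three numbers: the shift along the tool's x, y, z in cm, then the turn, a rotation vector about the tool's x, y, z in rad, then the finger opening in cm, from 0 to 8.7. In form: [[[dx, dy, dz], [ax, ay, az], jaw], ...]. A call has 1 to 8 rows; each row is the pose to reach, as a shift and turn from the pose commanded when the call began, along the tool's axes at that moment; what a row does not reach only later rows make up. A row lasts 1/8 s, in which the tool goes at most 62.5 mm and 10.7 degrees, less where a joint would pass 70% of its speed; a pose out of reach is approached as far as the arm can. A call with a gripper value outside its range is refused whole. The fingers move at their own pace and stop on an object; "grip_force" is the grip in N (left out, the last holds). Time passes only in rows, so rows that repeat a pose let the fingers close. It gives the time, the measured TCP pose, the force and the opening at its end, in the units of the state.
- read_state(): the state, without advancing time (a new reading comes with each control period).
- camera(name): name is "scene" or "top" or "wrist"; returns a dict with "frame" (480x640x3 uint8, red, green, blue), "intrinsics" (3x3 intrinsics, pixels), "camera_from_world" (4x4, takes a point from world to camera coordinates). Camera axes: x right, y down, z forward; pixel columns grow to the right and rows downward; lengths in m; the calibration is good to about 2 mm. A picture is of the moment at which its call begins. There is no depth.
- close_job(): hands the job in, once; it reports no verdict.
Trained networks look in a picture, given as the dict that the camera call returned (one of the last four; its "shot" number tells which), for a name from the list of things; names that differ only in an ending like _2 or _b are one class to them, and where a whole thing is asked for, a point or a joint stands for the part that bears it (a point fixed in the world has none). Each returns a list of dicts, best first, with "conf" (0 to 1); they miss things now and then, are a little off and sometimes report something else, mostly with a low value. They report only what shows in the picture. A call takes as long as a camera call. They do not tell look-alikes from the thing itself.
- recognise(picture, query): "at" ([column, row] in pixels, amid what is visible of it).
- masks_of(picture, query): "region" (480x640 bool, what is visible of it) and "at" ([column, row] in pixels, amid what is visible of it).
The state is a dict: "time": time; "joint_positions": joint angles; "joint_vel": joint speeds; "joint_torque": joint torques, N m; "ee_pos": TCP position; "eef_rot": TCP orientation; "ft_force": force on the tool from outside, world axes, zero at the start; "torque": the same for the moment, N m; "width": finger opening in m.
Only numpy, scipy, OpenCV 4.12 (cv2) and the standard library are available. Lean on these libraries where they do the work, as an engineer would, in place of code of your own. Each camera call takes 0.05 s, during which the arm holds its last target.

## Working session

There is one attempt and no reset: what is moved stays moved. The work goes in short steps, Python scripts to look and compute and a tool call to move; the robot and the scene stay as the last step left them, time stands still between calls to the robot, and variables do not carry over. Pictures are saved under pics/ and viewed, and the job is handed in when it is done.

Besides the shell and the picture viewer there is one more tool, called after "Request:" as name([rows], argument=value, ...), one row to a line, values as JSON. play_rows: Moves the arm, as the interface text tells. Its arguments: {"type":"object","properties":{"moves":{"type":"array","items":{"type":"array"}},"grip_force":{"type":"number"}},"required":["moves"]}

```bash
mkdir -p pics; ls
python3 - <<'E'
from bench import *
import cv2,pickle
s=read_state();print(s)
for n in("scene","top","wrist"):
    p=camera(n);cv2.imwrite(f"pics/{n}0.png",p["frame"][:,:,::-1]);pickle.dump(p,open(f"pics/{n}0.pkl","wb"))
    print(n,p["intrinsics"].tolist(),p["camera_from_world"].round(4).tolist())
    for q in("tray_handle","tray_pocket","ball_center","board","reader_window","vial","jar","beaker"):
        print(q,[([round(float(v)) for v in r["at"]],round(float(r["conf"]),2)) for r in recognise(p,q)[:4]])
E
```

```text
pics
{'time': 0.0, 'joint_positions': array([-1.2235687 ,  0.33287824, -0.06470811,  1.46094785,  0.02158158,
        1.34991663, -0.08852824]), 'joint_vel': array([ 5.40777211e-04,  4.91892701e-04,  1.18297708e-03,  2.08303405e-03,
        3.61018756e-04, -5.49523244e-05,  2.07214460e-04]), 'joint_torque': array([-1.82952550e-05, -6.23256326e+01,  2.47630145e-02, -3.89903712e+01,
       -6.13359734e-02,  3.99120210e-02,  1.52843377e-04]), 'ee_pos': array([0.22576115, 0.58237381, 0.22174687]), 'eef_rot': array([ 1.83863484e-01,  9.82951520e-01, -7.19293448e-04, -1.10163529e-04]), 'ft_force': array([0.43444406, 0.23806307, 0.02774972]), 'torque': array([ 0.03643721,  0.01050119, -0.03791629]), 'width': 0.08694489191412515}
scene [[471.18351240361574, 0.0, 313.1073984406722], [0.0, 471.18351240361574, 237.3619764080209], [0.0, 0.0, 1.0]] [[-0.8164, 0.5774, 0.0121, 0.4198], [0.3936, 0.5716, -0.72, -0.1339], [-0.4226, -0.583, -0.6939, 1.3046], [0.0, 0.0, 0.0, 1.0]]
tray_handle [([363, 327], 0.63)]
tray_pocket [([363, 328], 0.91)]
ball_center []
board [([370, 354], 0.59)]
reader_window [(
[... 297 characters left out ...]
986], [0.0508, 0.0231, -0.9984, 1.2099], [0.0, 0.0, 0.0, 1.0]]
tray_handle [([246, 214], 0.84), ([141, 254], 0.15)]
tray_pocket []
ball_center [([257, 200], 0.55)]
board [([227, 213], 0.65)]
reader_window [([489, 295], 0.8), ([414, 196], 0.71)]
vial [([338, 222], 0.57)]
jar [([142, 253], 0.88)]
beaker [([517, 203], 0.59)]
wrist [[404.8287106225249, 0.0, 317.20553396186676], [0.0, 404.8287106225249, 242.8487526659438], [0.0, 0.0, 1.0]] [[0.3604, 0.9328, -0.0007, -0.6244], [0.8926, -0.3446, 0.2907, -0.0355], [0.2709, -0.1054, -0.9568, 0.3913], [0.0, 0.0, 0.0, 1.0]]
tray_handle []
tray_pocket []
ball_center []
board [([282, 413], 0.7)]
reader_window []
vial []
jar [([282, 412], 0.93)]
beaker []
```

View pics/scene0.png

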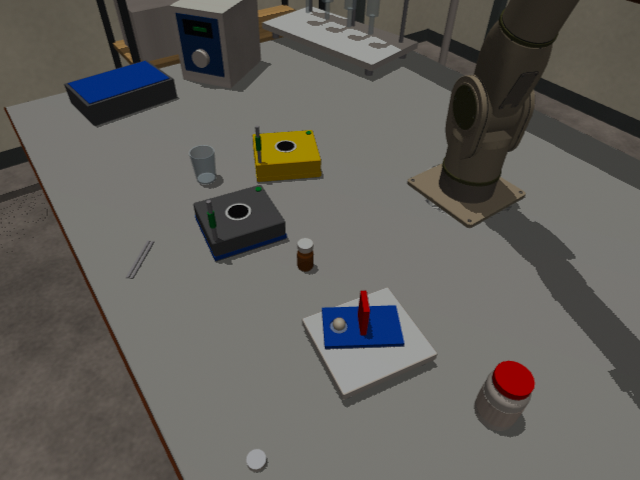

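View pics/top0.png

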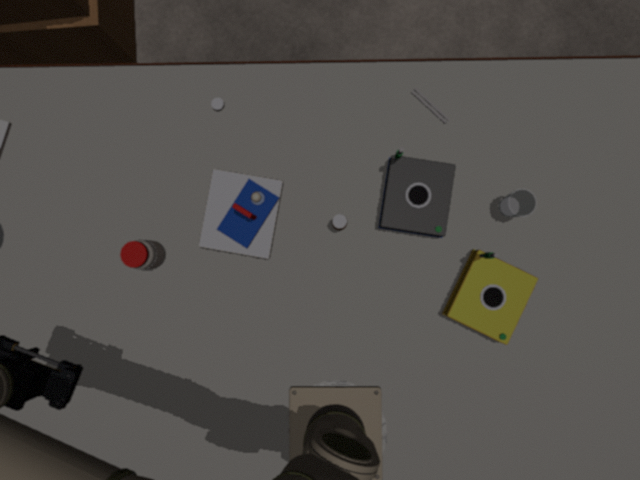

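View pics/wrist0.png

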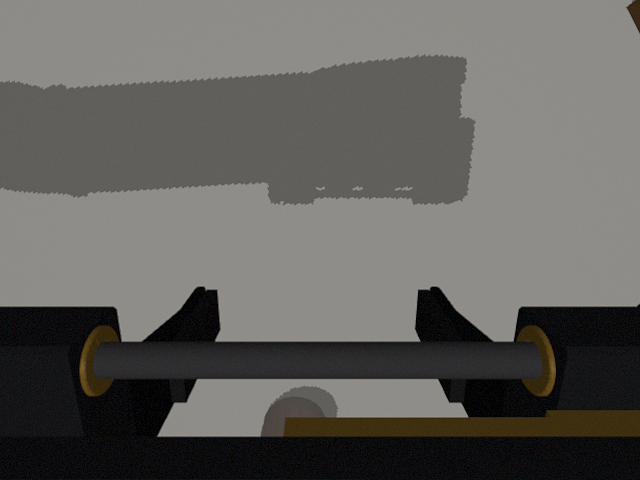

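Top: the grey reader (window 418,195) is the target and the yellow one (493,297) is the look-alike. The tray is blue with a red handle at (245,213) and the ball at (257,198). The jar's red cap (135,254) could be mistaken for the handle, and the white disc (218,104) for the ball.

```bash
cat > h.py <<'E'
import numpy as np,cv2,pickle
def ray(p,uv,z):
    T=p["camera_from_world"];R=T[:3,:3];c=-R.T@T[:3,3]
    d=R.T@np.linalg.inv(p["intrinsics"])@np.array([uv[0],uv[1],1.])
    return c+d*(z-c[2])/d[2]
def proj(p,X):
    X=np.atleast_2d(X);T=p["camera_from_world"];q=X@T[:3,:3].T+T[:3,3];q=q@p["intrinsics"].T
    return q[:,:2]/q[:,2:]
E
python3 - <<'E'
from h import *
for n in("top","scene"):
    p=pickle.load(open(f"pics/{n}0.pkl","rb"));f=p["frame"].astype(int)
    r,g,b=f[...,0],f[...,1],f[...,2]
    blue=(b>60)&(r<b*.5)&(g<b*.6); red=(r>80)&(g<r*.4)&(b<r*.4)
    box=np.zeros_like(blue)
    if n=="top": box[170:260,195:290]=1
    else: box[285:400,300:440]=1
    for nm,m,z in(("plate",blue&box,.05),("handle",red&box,.125 if n=="top" else .09)):
        m=m.astype(np.uint8);c=max(cv2.findContours(m,0,2)[0],key=cv2.contourArea) if nm=="handle" else np.argwhere(m)[:,::-1]
        pts=np.array([ray(p,u,z)[:2] for u in c.reshape(-1,2)])
        print(n,nm,cv2.minAreaRect((pts*1000).astype(np.float32)))
    dark=(f.sum(2)<60).astype(np.uint8)
    cen=(418,195) if n=="top" else (238,212)
    k,l,st,ce=cv2.connectedComponentsWithStats(dark)
    for i in range(1,k):
        if np.hypot(*(ce[i]-cen))<12 and st[i,4]>30: print(n,"window",ce[i],st[i],ray(p,ce[i],.06))
    for nm,uv,z in (("ball",(257.5,198) if n=="top" else (339,324),.0585),("vialtop",(340,221.5) if n=="top" else (305,243),.075),("jartop",(136,254) if n=="top" else (513,378),.12),("beaker top",(510,206) if n=="top" else (203,152),.09)):
        print(n,nm,ray(p,uv,z).round(4))
    c=f[160:260,190:300] if n=="top" else f[270:400,290:450]
    cv2.imwrite(f"pics/{n}c.png",cv2.resize(c.astype(np.uint8)[:,:,::-1],None,fx=5,fy=5,interpolation=2))
    c=f[140:250,365:475] if n=="top" else f[180:265,180:300]
    cv2.imwrite(f"pics/{n}r.png",cv2.resize(c.astype(np.uint8)[:,:,::-1],None,fx=5,fy=5,interpolation=2))
E
```

```text
top plate ((549.0172119140625, 212.83753967285156), (86.38323974609375, 144.9208984375), 57.46290969848633)
top handle ((548.8501586914062, 212.23004150390625), (46.73722839355469, 9.836315155029297), 57.65568542480469)
top window [417.96929825 194.69736842] [410 187  17  17 228] [ 0.58922417 -0.20657409  0.06      ]
top ball [0.5853 0.1869 0.0585]
top vialtop [ 0.5242 -0.0156  0.075 ]
top jartop [0.449  0.4613 0.12  ]
top beaker top [ 0.5562 -0.4179  0.09  ]
scene plate ((552.9029541015625, 215.3638458251953), (94.13006591796875, 148.71414184570312), 57.322967529296875)
scene handle ((532.3880615234375, 194.05938720703125), (48.89613723754883, 12.042783737182617), 57.526222229003906)
scene window [237.71111111 210.89444444] [229 205  19  12 180] [ 0.59029183 -0.20816215  0.06      ]
scene ball [0.5901 0.192  0.0585]
scene vialtop [ 0.5279 -0.0131  0.075 ]
scene jartop [0.4538 0.468  0.12  ]
scene beaker top [ 0.5646 -0.4407  0.09  ]
```

View pics/topc.png

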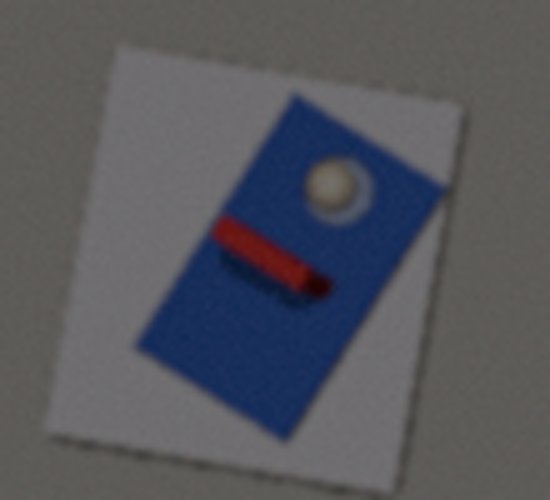

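View pics/topr.png

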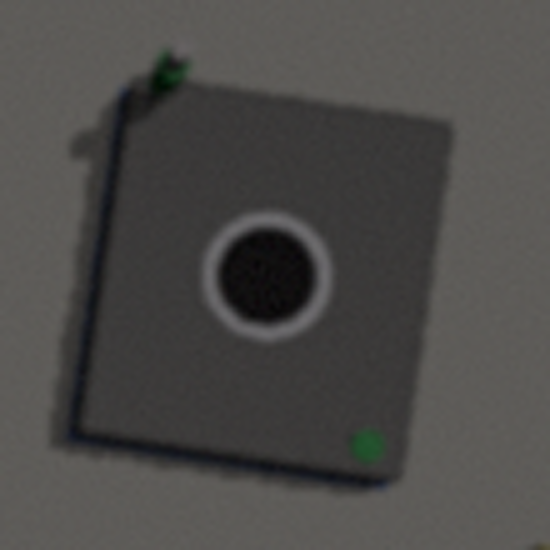

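View pics/scener.png

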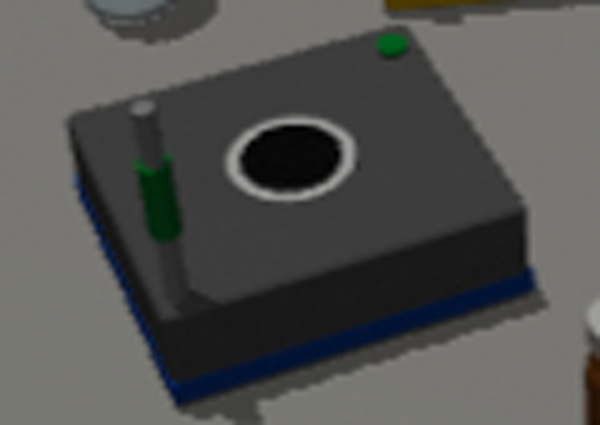

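```bash
cat >> h.py <<'E'
from scipy.spatial.transform import Rotation as Ro
def plan(s,pos,yaw):  # tool y at world angle yaw, z down
    R=Ro.from_quat(s["eef_rot"])
    y=np.array([np.cos(yaw),np.sin(yaw),0]);z=np.array([0,0,-1.]);G=Ro.from_matrix(np.c_[np.cross(y,z),y,z])
    return (R.inv().apply(np.array(pos)-s["ee_pos"])*100).round(2),(R.inv()*G).as_rotvec().round(4)
E
python3 - <<'E'
from h import *
from bench import *
t=pickle.load(open("pics/top0.pkl","rb"));sc=pickle.load(open("pics/scene0.pkl","rb"))
print("post",ray(t,(393,159),.06),"post top scene",ray(sc,(180+143/5,180+107/5),.17))
s=read_state();print(plan(s,[.5495,.2125,.24],np.radians(-32.4)))
E
```

```text
post [ 0.67791642 -0.14704513  0.06      ] post top scene [ 0.67848767 -0.15068751  0.17      ]
(array([-43.56, -22.83,  -1.75]), array([ 0.0000e+00, -1.0000e-04,  1.7665e+00]))
```

Request:
play_rows([
  [[-2, -1, -1], [0, 0, 0.12], 5],
  [[-6, -3, -1.5], [0, 0, 0.28], 5],
  [[-11, -6, -1.7], [0, 0, 0.45], 5],
  [[-16.5, -8.7, -1.7], [0, 0, 0.62], 5],
  [[-22, -11.5, -1.7], [0, 0, 0.79], 5],
  [[-27.5, -14.5, -1.7], [0, 0, 0.96], 5],
  [[-33, -17.3, -1.7], [0, 0, 1.13], 5],
  [[-37, -19.4, -1.7], [0, 0, 1.3], 5],
])

```text
time: 2.35
ee_pos: [0.5025, 0.2655, 0.2399]
eef_rot: [0.744, 0.668, 0.0, 0.0]
ft_force: [-0.1, 0.1, -0.0]
width: 0.0503
```

Run:
```python
from h import *
from bench import *
s=read_state();print(s["time"],s["ee_pos"],s["joint_positions"]);print(plan(s,[.5495,.2125,.22],np.radians(-32.4)))
```

```text
2.35 [0.50245662 0.2654825  0.23988217] [-0.84685604  0.19552944  0.32425131  1.60775868 -0.06319197  1.34797603
 -0.6212967 ]
(array([-4.77,  5.24,  1.99]), array([ 7.000e-04, -3.000e-04,  4.586e-01]))
```

Request:
play_rows([
  [[-1.5, 1.6, 0.5], [0, 0, 0.15], 5],
  [[-3, 3.3, 1.2], [0, 0, 0.32], 5],
  [[-4.2, 4.6, 1.8], [0, 0, 0.4586], 5],
  [[-4.77, 5.24, 2], [0, 0, 0.4586], 5],
  [[-4.77, 5.24, 2], [0, 0, 0.4586], 5],
  [[-4.77, 5.24, 2], [0, 0, 0.4586], 5],
])

```text
time: 3.1
ee_pos: [0.5478, 0.2164, 0.2198]
eef_rot: [0.874, 0.486, 0.0, -0.0]
ft_force: [0.2, -0.4, 0.5]
width: 0.0502
```

Run:
```python
from h import *
from bench import *
s=read_state();print(s["time"],s["ee_pos"],s["joint_positions"]);print(plan(s,[.5495,.2125,.086],np.radians(-32.4)))
p=camera("wrist");cv2.imwrite("pics/w1.png",p["frame"][:,:,::-1])
a=np.radians(-32.5);u=np.array([np.cos(a),np.sin(a),0]);v=np.array([-u[1],u[0],0]);c=np.array([.5495,.2125,.125])
print(proj(p,[c+.025*v+.006*u,c+.025*v-.006*u,c-.025*v-.006*u,c-.025*v+.006*u]))
f=p["frame"].astype(int);r,g,b=f[...,0],f[...,1],f[...,2];m=((r>60)&(g<r*.4)&(b<r*.4)).astype(np.uint8)
print(cv2.boundingRect(m))
```

```text
3.1 [0.54779051 0.21643865 0.21980424] [-0.79452168  0.25942793  0.4109155   1.5861814  -0.10664838  1.3178453
 -0.92390012]
(array([-0.25,  0.36, 13.38]), array([-0.0003, -0.0006,  0.0108]))
[[332.76388615 211.82349532]
 [314.218175   211.57823217]
 [313.37669011 283.30021286]
 [330.94939715 283.51855993]]
(0, 0, 333, 282)
```

View pics/w1.png

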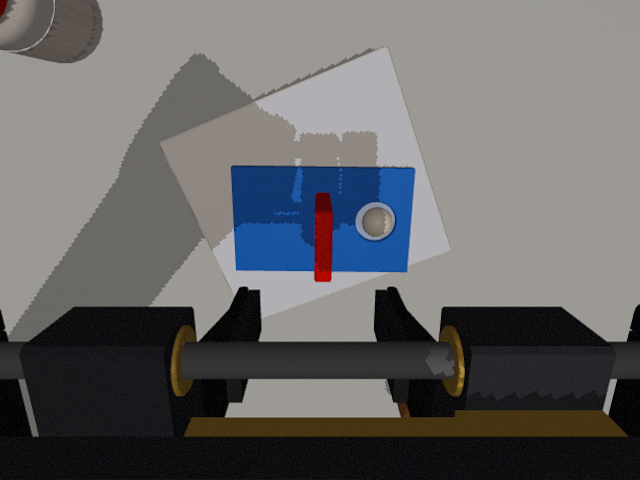

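Wrist view: the handle top shows at about (315–331, 210–281), against a predicted (313–332, 211–283), so they agree. The ball is in its pocket at (376,221). Descending now.

Request:
play_rows([
  [[-0.25, 0.36, 1], [0, 0, 0.011], 5],
  [[-0.25, 0.36, 3.5], [0, 0, 0.011], 5],
  [[-0.25, 0.36, 6.5], [0, 0, 0.011], 5],
  [[-0.25, 0.36, 9.5], [0, 0, 0.011], 5],
  [[-0.25, 0.36, 11.5], [0, 0, 0.011], 5],
  [[-0.25, 0.36, 12.8], [0, 0, 0.011], 5],
  [[-0.25, 0.36, 13.38], [0, 0, 0.011], 5],
  [[-0.25, 0.36, 13.38], [0, 0, 0.011], 5],
], grip_force=30)

```text
time: 4.15
ee_pos: [0.55, 0.2115, 0.0858]
eef_rot: [0.877, 0.48, 0.0, -0.0]
ft_force: [0.2, 0.4, -0.8]
width: 0.0501
```

Run:
```python
from h import *
from bench import *
s=read_state();print(s["time"],s["ee_pos"],s["ft_force"]);print(plan(s,[.5495,.2125,.086],np.radians(-32.4)))
p=camera("wrist");cv2.imwrite("pics/w2.png",p["frame"][:,:,::-1])
```

```text
4.15 [0.54999772 0.21151733 0.08583668] [ 0.22433431  0.43146697 -0.78450972]
(array([ 0.06, -0.09, -0.02]), array([ 0.    , -0.0001, -0.0031]))
```

View pics/w2.png

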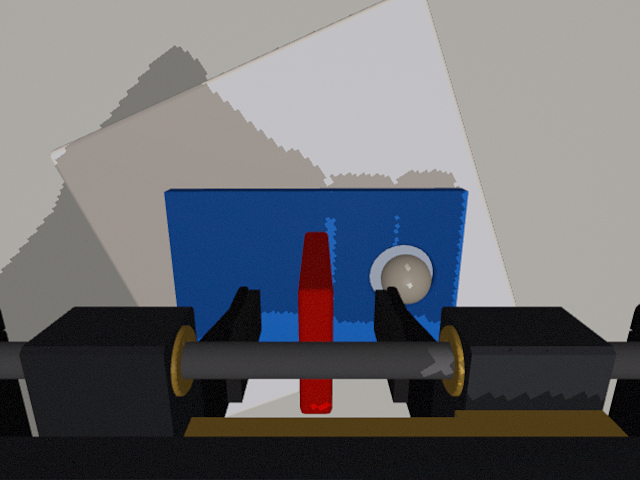

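The handle (300–331) is centred between the fingers (242–392), and the ball is clear. Closing slowly.

Request:
play_rows([
  [[0, 0, 0], [0, 0, 0], 4],
  [[0, 0, 0], [0, 0, 0], 3],
  [[0, 0, 0], [0, 0, 0], 2.2],
  [[0, 0, 0], [0, 0, 0], 1.6],
  [[0, 0, 0], [0, 0, 0], 1.3],
  [[0, 0, 0], [0, 0, 0], 1.0],
  [[0, 0, 0], [0, 0, 0], 0.6],
  [[0, 0, 0], [0, 0, 0], 0.4],
], grip_force=30)

```text
time: 5.2
ee_pos: [0.5498, 0.2115, 0.0857]
eef_rot: [0.877, 0.48, -0.0, -0.0]
ft_force: [0.2, 0.6, 0.2]
width: 0.0122
```

Request:
play_rows([
  [[0, 0, 0], [0, 0, 0], 0.4],
  [[0, 0, -0.1], [0, 0, 0], 0.4],
  [[0, 0, -0.3], [0, 0, 0], 0.4],
  [[0, 0, -0.6], [0, 0, 0], 0.4],
  [[0, 0, -1], [0, 0, 0], 0.4],
  [[0, 0, -1.4], [0, 0, 0], 0.4],
  [[0, 0, -1.7], [0, 0, 0], 0.4],
  [[0, 0, -1.8], [0, 0, 0], 0.4],
])

```text
time: 6.2
ee_pos: [0.55, 0.2115, 0.104]
eef_rot: [0.877, 0.48, 0.0, -0.0]
ft_force: [0.1, 0.1, -2.2]
width: 0.0121
```

Run:
```python
from h import *
from bench import *
s=read_state();print(s["time"],s["ee_pos"],s["ft_force"],s["torque"],s["width"])
for n in("wrist","scene"):
  p=camera(n);f=p["frame"] if n=="wrist" else cv2.resize(p["frame"][250:400,270:470],None,fx=4,fy=4)
  cv2.imwrite(f"pics/{n}3.png",f[:,:,::-1])
```

```text
6.2 [0.55001625 0.2115479  0.10402421] [ 0.13104684  0.14306465 -2.16797242] [-0.09768539  0.0856799  -0.02540033] 0.012132825145150223
```

View pics/wrist3.png

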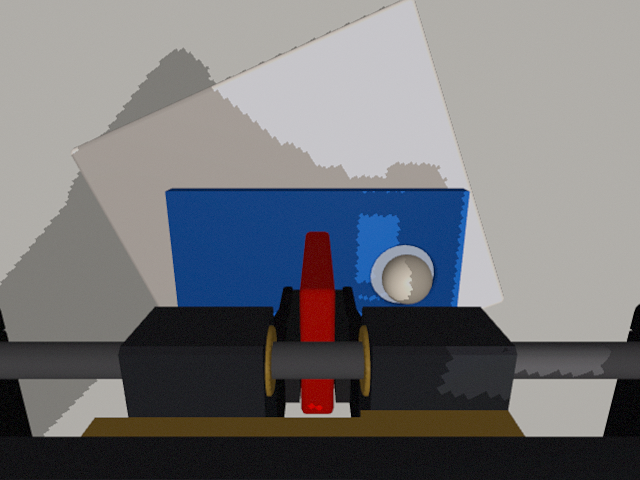

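View pics/scene3.png

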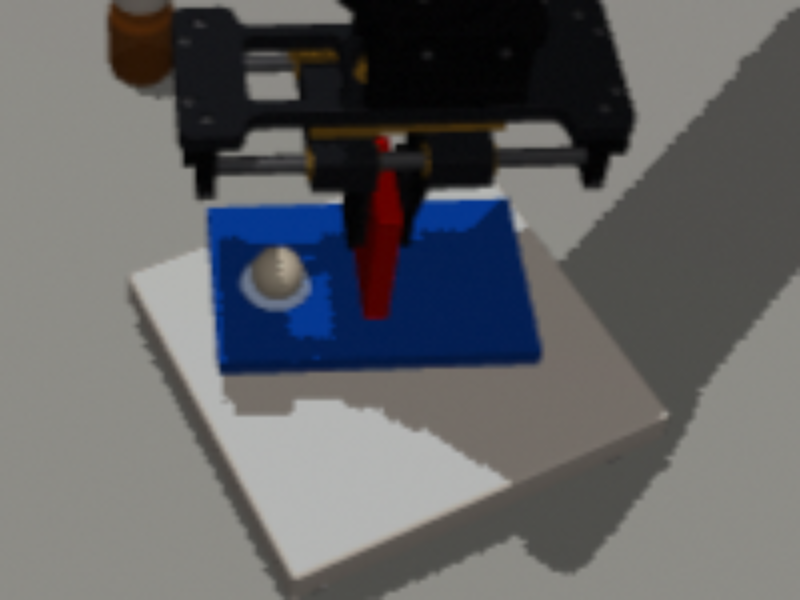

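The tray is lifted level with the ball in its pocket. Next, raise it to carry height.

Request:
play_rows([
  [[0, 0, -0.2], [0, 0, 0], 0.4],
  [[0, 0, -0.8], [0, 0, 0], 0.4],
  [[0, 0, -1.8], [0, 0, 0], 0.4],
  [[0, 0, -3], [0, 0, 0], 0.4],
  [[0, 0, -4.2], [0, 0, 0], 0.4],
  [[0, 0, -5.3], [0, 0, 0], 0.4],
  [[0, 0, -6], [0, 0, 0], 0.4],
  [[0, 0, -6.2], [0, 0, 0], 0.4],
])

```text
time: 7.3
ee_pos: [0.5501, 0.2116, 0.1662]
eef_rot: [0.877, 0.48, 0.0, -0.0]
ft_force: [-0.5, 0.1, -2.5]
width: 0.0117
```

Run:
```python
from h import *
from bench import *
s=read_state();print(s["time"],s["ee_pos"],s["eef_rot"],s["joint_positions"]);print(plan(s,[.5516,-.183,.166],np.radians(-32.6)))
```

```text
7.3 [0.55005273 0.21158905 0.16623154] [ 8.77032798e-01  4.80430408e-01  3.04920344e-04 -4.32957172e-05] [-0.78282053  0.29903985  0.40911859  1.65537858 -0.12562975  1.21257673
 -0.91433744]
(array([-3.317e+01,  2.137e+01,  1.000e-02]), array([ 0.0002, -0.0006,  0.0005]))
```

Request:
play_rows([
  [[-0.08, 0.05, 0], [0, 0, 0], 0.4],
  [[-0.34, 0.22, 0], [0, 0, 0], 0.4],
  [[-0.76, 0.49, 0], [0, 0, 0], 0.4],
  [[-1.34, 0.87, 0], [0, 0, 0], 0.4],
  [[-2.1, 1.35, 0], [0, 0, 0], 0.4],
  [[-2.94, 1.9, 0], [0, 0, 0], 0.4],
  [[-3.78, 2.44, 0], [0, 0, 0], 0.4],
  [[-4.62, 2.98, 0], [0, 0, 0], 0.4],
])

```text
time: 8.3
ee_pos: [0.5502, 0.1557, 0.1658]
eef_rot: [0.877, 0.48, 0.0, -0.0]
ft_force: [-0.6, 0.6, -2.1]
width: 0.0121
```

Request:
play_rows([
  [[-0.84, 0.54, 0], [0, 0, 0], 0.4],
  [[-1.68, 1.08, 0], [0, 0, 0], 0.4],
  [[-2.52, 1.62, 0], [0, 0, 0], 0.4],
  [[-3.36, 2.17, 0], [0, 0, 0], 0.4],
  [[-4.2, 2.71, 0], [0, 0, 0], 0.4],
  [[-5.04, 3.25, 0], [0, 0, 0], 0.4],
  [[-5.88, 3.79, 0], [0, 0, 0], 0.4],
  [[-6.72, 4.33, 0], [0, 0, 0], 0.4],
])

```text
time: 9.3
ee_pos: [0.5504, 0.0759, 0.1657]
eef_rot: [0.877, 0.48, 0.0, -0.0]
ft_force: [0.4, -0.4, -1.1]
width: 0.0116
```

Request:
play_rows([
  [[-0.84, 0.54, 0], [0, 0, 0], 0.4],
  [[-1.68, 1.08, 0], [0, 0, 0], 0.4],
  [[-2.52, 1.62, 0], [0, 0, 0], 0.4],
  [[-3.36, 2.17, 0], [0, 0, 0], 0.4],
  [[-4.2, 2.71, 0], [0, 0, 0], 0.4],
  [[-5.04, 3.25, 0], [0, 0, 0], 0.4],
  [[-5.88, 3.79, 0], [0, 0, 0], 0.4],
  [[-6.72, 4.33, 0], [0, 0, 0], 0.4],
])

```text
time: 10.3
ee_pos: [0.5508, -0.004, 0.1657]
eef_rot: [0.877, 0.48, 0.0, -0.0]
ft_force: [-0.2, 1.2, -1.5]
width: 0.0118
```

Run:
```python
from h import *
from bench import *
s=read_state();print(s["time"],s["ee_pos"],s["eef_rot"],s["joint_positions"],s["ft_force"]);print(plan(s,[.5516,-.183,.166],np.radians(-32.6)))
```

```text
10.3 [ 0.55076294 -0.00402806  0.16573566] [ 8.77061712e-01  4.80377716e-01  4.66806728e-05 -4.39313536e-05] [-0.53945966  0.21982529  0.53195556  1.76132695 -0.11943472  1.19245158
 -0.54241976] [-0.24072255  1.21007387 -1.48188196]
(array([-15.04,   9.71,  -0.03]), array([-0.    , -0.0001,  0.0004]))
```

Request:
play_rows([
  [[-0.84, 0.54, 0], [0, 0, 0], 0.4],
  [[-1.68, 1.08, 0], [0, 0, 0], 0.4],
  [[-2.52, 1.62, 0], [0, 0, 0], 0.4],
  [[-3.36, 2.17, 0], [0, 0, 0], 0.4],
  [[-4.2, 2.71, 0], [0, 0, 0], 0.4],
  [[-5.04, 3.25, 0], [0, 0, 0], 0.4],
  [[-5.88, 3.79, 0], [0, 0, 0], 0.4],
  [[-6.72, 4.33, 0], [0, 0, 0], 0.4],
])

```text
time: 11.3
ee_pos: [0.5511, -0.084, 0.1657]
eef_rot: [0.877, 0.48, 0.0, -0.0]
ft_force: [-0.5, -0.3, -1.6]
width: 0.0121
```

Request:
play_rows([
  [[-0.84, 0.54, 0], [0, 0, 0], 0.4],
  [[-1.68, 1.08, 0], [0, 0, 0], 0.4],
  [[-2.52, 1.62, 0], [0, 0, 0], 0.4],
  [[-3.36, 2.17, 0], [0, 0, 0], 0.4],
  [[-4.2, 2.71, 0], [0, 0, 0], 0.4],
  [[-5.0, 3.23, 0], [0, 0, 0], 0.4],
  [[-5.72, 3.69, 0], [0, 0, 0], 0.4],
  [[-6.35, 4.1, 0], [0, 0, 0], 0.4],
])

```text
time: 12.3
ee_pos: [0.5514, -0.1595, 0.1657]
eef_rot: [0.877, 0.48, 0.0, -0.0]
ft_force: [-0.2, 0.7, -1.3]
width: 0.0118
```

Request:
play_rows([
  [[-0.52, 0.34, 0], [0, 0, 0], 0.4],
  [[-0.95, 0.61, 0], [0, 0, 0], 0.4],
  [[-1.3, 0.84, 0], [0, 0, 0], 0.4],
  [[-1.55, 1, 0], [0, 0, 0], 0.4],
  [[-1.72, 1.11, 0], [0, 0, 0], 0.4],
  [[-1.8, 1.16, 0], [0, 0, 0], 0.4],
  [[-1.8, 1.16, 0], [0, 0, 0], 0.4],
])

```text
time: 13.18
ee_pos: [0.5515, -0.1802, 0.1657]
eef_rot: [0.877, 0.48, 0.0, -0.0]
ft_force: [0.1, 0.4, -1.7]
width: 0.0122
```

```bash
cat > chk.py <<'E'
from h import *
from bench import *
import sys
k=sys.argv[1]
s=read_state();print(s["time"],s["ee_pos"],s["eef_rot"],s["joint_vel"].round(4),s["ft_force"]);print(plan(s,[.5516,-.183,.166],np.radians(-32.6)))
for n in("wrist","scene","top"):
  p=camera(n);f=p["frame"];pickle.dump(p,open(f"pics/{n}{k}.pkl","wb"))
  if n=="scene":f=cv2.resize(f[110:290,160:360],None,fx=3.3,fy=3.3)
  if n=="top":f=cv2.resize(f[120:280,330:530],None,fx=3.5,fy=3.5)
  cv2.imwrite(f"pics/{n}{k}.png",f[:,:,::-1])
E
python3 chk.py 4
```

```text
13.175 [ 0.55151008 -0.18022771  0.16570034] [ 8.77038817e-01  4.80419512e-01  3.61281850e-05 -7.02645765e-05] [-0.0013 -0.001  -0.0007  0.      0.0009  0.0006  0.0003] [ 0.0702853   0.40781937 -1.72806028]
(array([-0.23,  0.16, -0.03]), array([-0.0001, -0.0001,  0.0004]))
```

View pics/wrist4.png

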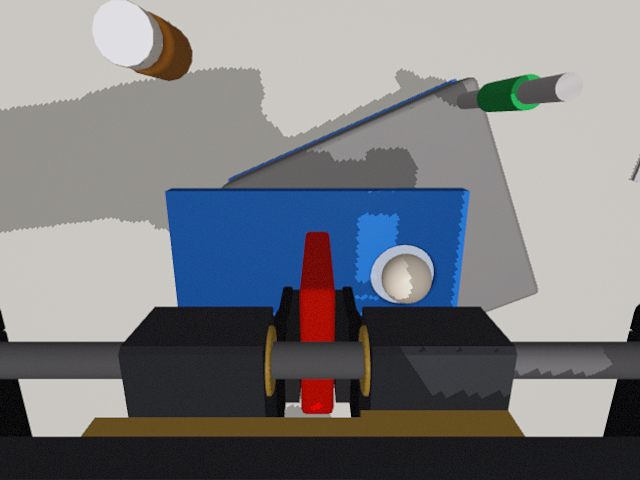

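View pics/scene4.png

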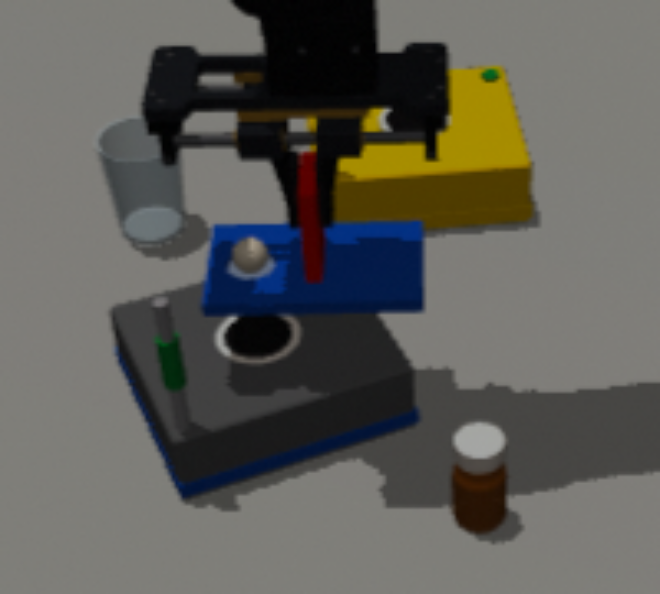

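View pics/top4.png

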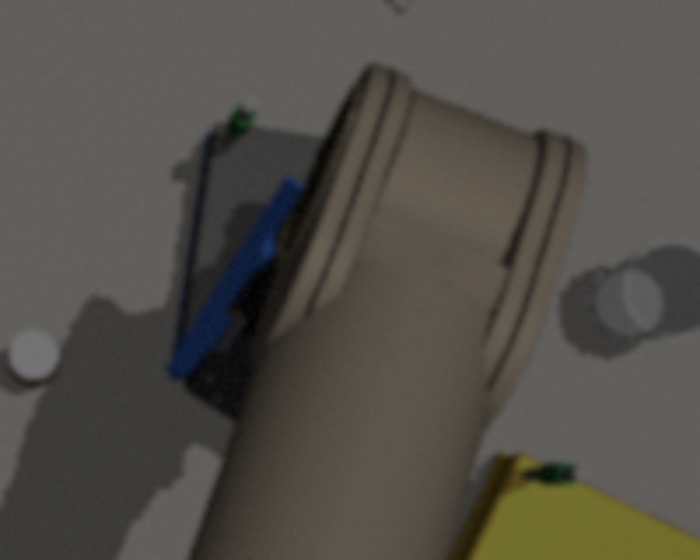

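Run:
```python
from h import *
from bench import read_state
s=read_state();R=Ro.from_quat(s["eef_rot"]).as_matrix();u=R[:,1];v=R[:,0];n=np.array([0,0,1.]);T=s["ee_pos"]
org=T-.0457*n
P=lambda x,y,z:org+x*u+y*v+z*n
for nm in("scene","wrist"):
    p=pickle.load(open(f"pics/{nm}4.pkl","rb"))
    names=["c++","c+-","c--","c-+","pocket rim","window"]
    pts=[P(.075,.045,.01),P(.075,-.045,.01),P(-.075,-.045,.01),P(-.075,.045,.01),P(.045,0,.01),np.array([.5897,-.2073,.06])]
    q=proj(p,pts)
    if nm=="scene": q2=(q-[160,110])*3.3
    else: q2=q
    for a,b in zip(names,q2.round(1)): print(nm,a,b)
    f=p["frame"].astype(int)
    img=p["frame"][:,:,::-1].copy()
    S=4 if nm=="scene" else 3
    x0,y0,w,h=(200,160,110,80) if nm=="scene" else (140,160,260,160)
    c=cv2.resize(img[y0:y0+h,x0:x0+w],None,fx=7 if nm=="scene" else 3,fy=7 if nm=="scene" else 3);k=7 if nm=="scene" else 3
    for t in q: cv2.drawMarker(c,tuple(int(z) for z in ((t-[x0,y0]+.5)*k)),(0,255,255),0,12,1)
    cv2.imwrite(f"pics/{nm}4o.png",c)
```

```text
scene c++ [200.8 301.3]
scene c+- [212.6 221.2]
scene c-- [421.9 217.4]
scene c-+ [423.  296.7]
scene pocket rim [250.2 259.2]
scene window [257.7 333.3]
wrist c++ [470.4 192.9]
wrist c+- [452.4 353.6]
wrist c-- [182.5 353.5]
wrist c-+ [164.9 192.6]
wrist pocket rim [403.6 278.2]
wrist window [385.2 243.4]
```

View pics/scene4o.png

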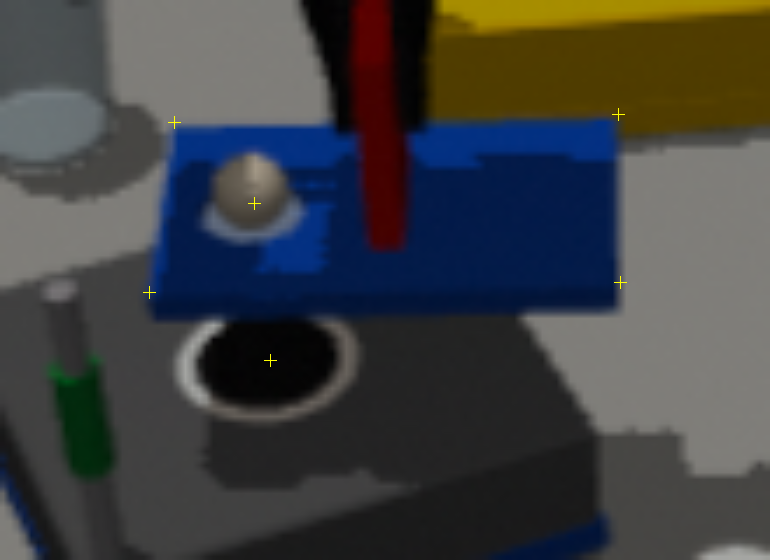

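View pics/wrist4o.png

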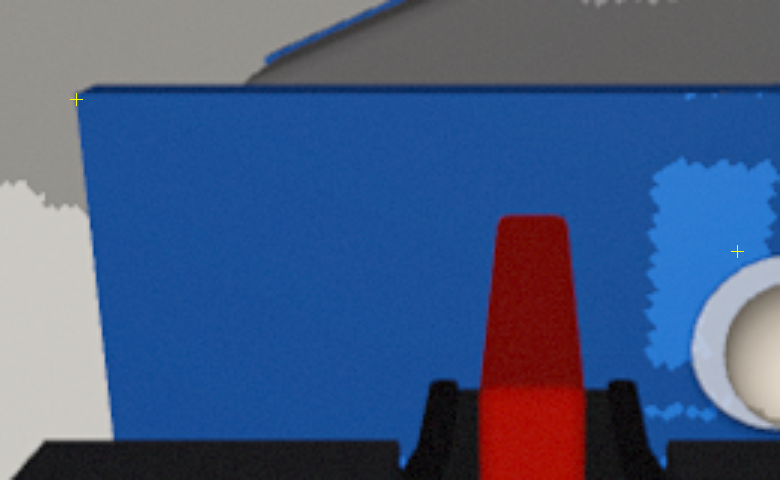

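The tray is level, the ball is in its pocket and the vial is undisturbed. Now a final 2.8 mm trim, then hold.

Request:
play_rows([
  [[-0.08, 0.05, 0], [0, 0, 0], 0.4],
  [[-0.16, 0.11, 0], [0, 0, 0], 0.4],
  [[-0.23, 0.16, 0], [0, 0, 0], 0.4],
  [[-0.23, 0.16, 0], [0, 0, 0], 0.4],
  [[-0.23, 0.16, 0], [0, 0, 0], 0.4],
  [[-0.23, 0.16, 0], [0, 0, 0], 0.4],
  [[-0.23, 0.16, 0], [0, 0, 0], 0.4],
  [[-0.23, 0.16, 0], [0, 0, 0], 0.4],
])

```text
time: 14.32
ee_pos: [0.5516, -0.1831, 0.1657]
eef_rot: [0.877, 0.48, 0.0, -0.0]
ft_force: [0.2, -0.2, -1.5]
width: 0.0113
```

```bash
python3 chk.py 5
```

```text
14.325 [ 0.55161751 -0.18307633  0.16571919] [ 8.77046149e-01  4.80406129e-01  4.24514253e-05 -3.15271300e-05] [ 0.0017  0.0004 -0.      0.0009  0.0003 -0.0002 -0.0002] [ 0.151984   -0.18774863 -1.45729462]
(array([ 0.01, -0.01, -0.03]), array([-0.    , -0.0001,  0.0004]))
```

View pics/scene5.png

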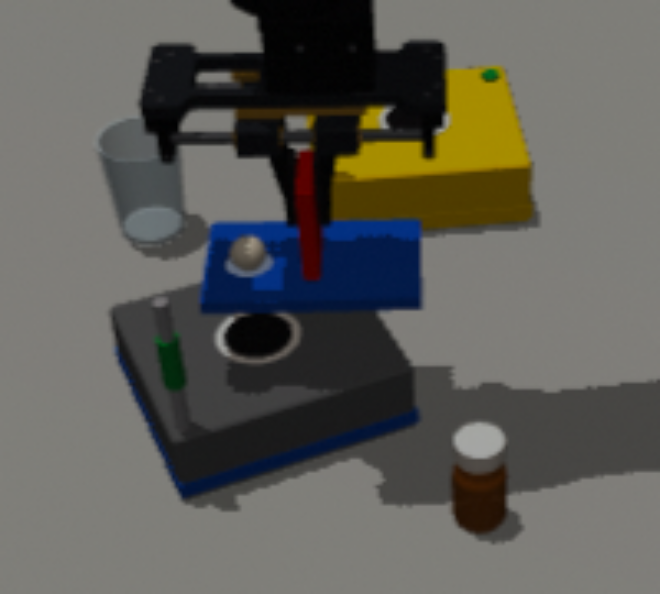

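Tray at (312,265) in the crop, pocket above the window (257,335), ball seated. Now holding.

Request:
play_rows([
  [[0, 0, 0], [0, 0, 0], 0.4],
  [[0, 0, 0], [0, 0, 0], 0.4],
  [[0, 0, 0], [0, 0, 0], 0.4],
  [[0, 0, 0], [0, 0, 0], 0.4],
  [[0, 0, 0], [0, 0, 0], 0.4],
  [[0, 0, 0], [0, 0, 0], 0.4],
  [[0, 0, 0], [0, 0, 0], 0.4],
  [[0, 0, 0], [0, 0, 0], 0.4],
])

```text
time: 15.48
ee_pos: [0.5516, -0.1831, 0.1657]
eef_rot: [0.877, 0.48, 0.0, -0.0]
ft_force: [0.0, -0.5, -1.9]
width: 0.0117
```

Request:
play_rows([
  [[0, 0, 0], [0, 0, 0], 0.4],
  [[0, 0, 0], [0, 0, 0], 0.4],
  [[0, 0, 0], [0, 0, 0], 0.4],
  [[0, 0, 0], [0, 0, 0], 0.4],
  [[0, 0, 0], [0, 0, 0], 0.4],
  [[0, 0, 0], [0, 0, 0], 0.4],
  [[0, 0, 0], [0, 0, 0], 0.4],
  [[0, 0, 0], [0, 0, 0], 0.4],
])

```text
time: 16.48
ee_pos: [0.5516, -0.1831, 0.1657]
eef_rot: [0.877, 0.48, 0.0, -0.0]
ft_force: [-0.6, -0.1, -1.6]
width: 0.0118
```

Request:
play_rows([
  [[0, 0, 0], [0, 0, 0], 0.4],
  [[0, 0, 0], [0, 0, 0], 0.4],
  [[0, 0, 0], [0, 0, 0], 0.4],
  [[0, 0, 0], [0, 0, 0], 0.4],
  [[0, 0, 0], [0, 0, 0], 0.4],
  [[0, 0, 0], [0, 0, 0], 0.4],
  [[0, 0, 0], [0, 0, 0], 0.4],
  [[0, 0, 0], [0, 0, 0], 0.4],
])

```text
time: 17.48
ee_pos: [0.5516, -0.1831, 0.1657]
eef_rot: [0.877, 0.48, 0.0, -0.0]
ft_force: [0.6, -0.1, -1.1]
width: 0.0118
```

Request:
play_rows([
  [[0, 0, 0], [0, 0, 0], 0.4],
  [[0, 0, 0], [0, 0, 0], 0.4],
  [[0, 0, 0], [0, 0, 0], 0.4],
  [[0, 0, 0], [0, 0, 0], 0.4],
  [[0, 0, 0], [0, 0, 0], 0.4],
  [[0, 0, 0], [0, 0, 0], 0.4],
])

```text
time: 18.23
ee_pos: [0.5516, -0.1831, 0.1657]
eef_rot: [0.877, 0.48, 0.0, -0.0]
ft_force: [-0.5, 0.2, -1.4]
width: 0.0119
```

```bash
python3 chk.py 6
```

```text
18.225 [ 0.55163266 -0.1830548   0.16571239] [ 8.77038266e-01  4.80420520e-01  4.24661799e-05 -4.37287479e-05] [-0.0006 -0.0004 -0.0011  0.0003  0.0007  0.0004 -0.0005] [-0.51002286  0.24413577 -1.43893419]
(array([ 0.  , -0.01, -0.03]), array([-0.    , -0.0001,  0.0004]))
```

View pics/wrist6.png

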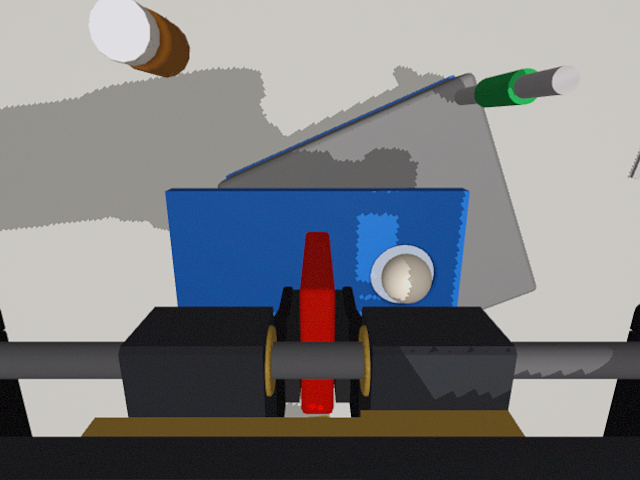

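The tray hasn't moved in the gripper, the ball is in its pocket at (405,278), and the arm is still. Handing in.

```bash
python3 -c "
from bench import *
print(close_job())"
```

```text
the job is handed in; nothing more can be done
None
```

I gripped the tray by its red handle at 30 N, carried it level over the vial and held it over the grey reader's window for about 4.5 s. I handed the job in at about 18 s, still holding the tray.

**Last checks:**
- **Position:** the TCP was steady at (0.5516, -0.1831, 0.1657). That puts the tray's underside about 60 mm above the window and the pocket centre within about 2 mm of the window centre.
- **Ball and tray:** the tray was level, with the ball in its pocket in every picture.
- **Other objects:** the vial, the beaker and the yellow reader look undisturbed. The jar was out of view at the end, but nothing went near it on the carry.

**Disagreements:**
- The top and scene cameras differed by about 2 mm on the window position, so I used a value between the two.
- The scene image showed the tray about 0.7 px (roughly 2 mm) lower than calculated, which is within the stated calibration error.
- The vertical force reading varied between -1.1 and -2.5 N, so I did not rely on it to confirm the ball. The pictures did that.

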